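# Tighten the pan guard's clamp screw with a hex key

### The job

The clamp screw of the pan guard on the hob is loose: take the red T-handled hex key from its wooden stand, push it fully home into the screw's hex socket with only a light push (well under 15 N; feel for the flats, and do not turn the screw until the key is fully home), and turn the screw clockwise until it comes to its stop, keeping the key fully home. Then put the key back upright in its stand, right down to the bottom of the hole, and leave the biscuit box, the sink plug and the milk pot where they are.

Things in the scene. Friction and masses are not known exactly. Their poses are not given: they have to be found in the camera images.
- hex_key: red T-handled hex key, 113 mm tall, about 150 g, starting upright in the stand at any yaw. Origin: centre of the tip's end face, z up the shaft. Hexagonal shaft 16 mm across flats (18.5 over corners; flats face +x and -x of the key), lowest 2 mm tapered to 12 mm at the end. Handle: bar along the key's x axis, 64 mm long, 15 mm thick along y, 88 to 113 mm above the tip
- key_tip (a point): centre of the end face of the hex key's tip (same point and axes as the hex key's origin)
- key_handle (a point): middle of the hex key's T-handle, 100.5 mm above the tip on the shaft's axis: the place to grip, with the fingers closing along the key's y axis on the 15 mm thickness
- key_stand: fixed wooden block 75 x 75 x 50 mm with one vertical round hole in the middle of its top, 21.5 mm wide (3 mm chamfer at the mouth) and 40 mm deep. Origin at the centre of its underside, z up
- stand_floor (a point): centre of the bottom of the stand's hole, 10 mm above the block's underside; z up
- pan_guard: fixed pan guard standing on the black hob: grey base plate 92 x 130 mm, an aluminium clamp block in the middle, and a low steel rail 190 mm long along the guard's y axis, 37 mm beyond the screw in x. Origin on the hob under the screw's axis, z up. All of it stays below the screw's top, which is 67.5 mm above the origin
- socket_mouth (a point): centre of the top face of the clamp screw (dark knurled upright cap screw, 34 mm wide), 67.5 mm above the guard's origin. Recess in its top: a round counterbore 22 mm wide, 5 mm deep, then the hex socket, 16.8 mm across flats, 12 mm deep (floor 17 mm below the top). z up; x and y are the guard's and not those of the socket's flats, whose angle varies and must be felt or seen
- socket_floor (a point): centre of the floor of the hex socket, 50.5 mm above the guard's origin, axes as socket_mouth. The key is fully home when its tip stands on this floor
- clamp_screw (a joint): turning angle of the clamp screw, in rad: grows as the screw is turned clockwise seen from above (tightened); starts loose between 0.05 and 0.3 and comes to a hard stop, tight, at 1.2. A stiff thread of about 0.12 N m holds it where it is left. The key has about 0.1 rad of play in the socket either way
- spring_washer (a joint): how far the screw is pressed down on the spring washer under its head, in m: about 0.0001 at rest, 1 mm more for every 10 N of push on the screw, at most 4 mm; socket_floor and socket_mouth sink with it. It must stay below 1.5 mm
- biscuit_box: loose clear box of biscuits, 76 x 69 x 43 mm; origin at the centre of its underside. To be left alone
- sink_plug: loose sink plug, 45 mm wide, 30 mm tall; origin at the centre of its underside. To be left alone
- creamer_a: loose small white milk pot with a foil lid, 39 mm wide, 21 mm tall; origin at the centre of its underside. To be left alone
There are look-alikes about, which are no part of the job. Leave any purple look-alike of the hex_key alone.

How it is judged:
By the outcome, as a careful person would: the job done as asked, in the order asked, and still so for the second after the job is handed in, with the robot touching nothing.
It also fails if it takes over 67 s, if anything falls off the work surface, if the arm or the gripper's body presses on something with over 40 N, if the wrist force passes 120 N, or if a joint passes its speed limit or range.

### The arm

A 6-joint arm with a two-finger parallel gripper is mounted at the origin on a cart in front of the work surface, level with it; the furniture and walls round the work are solid. World frame = base frame: x ahead of the robot, y to its left, z up, the work surface at z = 0. Lengths are in m, angles in degrees, forces in N, time in s.
With the tool pointing down it reaches from about 0.325 to 1 m from the base axis. Payload 5.1 kg.
Tool frame: the origin (TCP) lies midway between the tips of the shut fingers; the grasp point (between the pads) lies 19 mm behind it (manip.hold_point_z is the distance from the TCP to the grasp point, in m); z points along the fingers, x is the direction in which the jaws open and shut, and the axes are right-handed (so a half turn about z gives the same grasp; the last joint's range is limited). The gripper opens to 85 mm and grips with 20 to 120 N. Pads are 22 mm wide; open, the fingers measure 114 mm over their backs; the gripper's body (76 mm by 85 mm) begins 54 mm behind the grasp point. The pads swing forward as they close: fully open they stand 13 mm farther back than shut.
Start: joints at [61.73, 7.093, 94.555, -0, 78.352, -4.733], TCP at [0.26, 0.596, 0.231] pointing down, gripper open.
Joint ranges: [-149.61, 149.61], [-58.7, 133.49], [1.44, 155.28], [-77.14, 257.14], [18.33, 153.61], [-166.67, 166.67]. Speed limits (degrees/s): [147.25, 147.25, 180, 180, 180, 180].

### API

Orientations are given as [roll, pitch, yaw] about the fixed x, y, z axes, in that order (R = Rz(yaw) Ry(pitch) Rx(roll)).
In Python, from rig import manip gives the robot as it stands.
- The arm moves only by the tool drive_tool, never from a script. Its argument "steps" is a list of rows, each a list of 5 numbers: the shift along the tool's x, y, z in m, then the turn about the tool's z in rad, then the finger opening in m, from 0 to 0.0854. A call has 1 to 12 rows; each row is the pose to reach, as a shift and turn from the pose measured when the call began, along the tool's axes at that moment; what a row does not reach only later rows make up. A row lasts 1/12 s, in which the tool goes at most 41.7 mm and 7.16 degrees, less where a joint would pass 70% of its speed; a pose out of reach is approached as far as the arm can. A call with a gripper value outside its range is refused whole. The fingers move at their own pace and stop on an object; the grip force is fixed at half the most. Time passes only in rows, so rows that repeat a pose let the fingers close. It gives the time, the measured TCP pose, the force and the opening at its end, in the units of the state.
- manip.get_state(): the state, without advancing time (a new reading comes with each control period).
- manip.capture(name): name is "scene" or "side" or "wrist"; returns a dict with "frame" (480x640x3 uint8, red, green, blue), "fov_y" (degrees; the focal length in pixels is half the picture's height over the tangent of half this angle, whatever the lens; pixels are square), "cx", "cy" (the principal point, pixels), "R" (3x3) and "t" (3): a world point X has camera coordinates R X + t; the wrist camera has in their place "hand_eye" (4x4, takes a point from camera to tool coordinates, whose origin is the TCP and whose axes are the tool frame's). Camera axes: x right, y down, z forward; pixel columns grow to the right and rows downward; lengths in m; the calibration is good to about 2 mm. A picture is of the moment at which its call begins: read the wrist's pose just before it. There is no depth.
- manip.hand_in(): hands the job in, once; it reports no verdict.
Trained networks look in a picture, given as the dict that the camera call returned (one of the last four; its "shot" number tells which), for a name from the list of things; names that differ only in an ending like _2 or _b are one class to them, and where a whole thing is asked for, a point or a joint stands for the part that bears it (a point fixed in the world has none). Each returns a list of dicts, best first, with "p" (0 to 1); they miss things now and then, are a little off and sometimes report something else, mostly with a low value. They report only what shows in the picture. A call takes as long as a camera call. They do not tell look-alikes from the thing itself.
- manip.masks_of(query, picture): "pixels" (480x640 bool, what is visible of it) and "box" ([centre column, centre row, width, height] in pixels, round what is visible of it).
- manip.tip_of(query, picture): "position" ([column, row] in pixels: a listed point, or the origin of a listed thing).
The state is a dict: "t": time; "joint_pos": joint angles; "qvel": joint speeds; "joint_efforts": joint torques, N m; "tool_pos": TCP position; "eef_rot": TCP orientation; "ft_force": force on the tool from outside, world axes, zero at the start; "torque": the same for the moment, N m; "grip_width": finger opening in m.
Only numpy, scipy, OpenCV 4.12 (cv2) and the standard library are available. Lean on these libraries where they do the work, as an engineer would, in place of code of your own. Each camera call takes 0.05 s, during which the arm holds its last target.

## Working session

There is one attempt and no reset: what is moved stays moved. The work goes in short steps, Python scripts to look and compute and a tool call to move; the robot and the scene stay as the last step left them, time stands still between calls to the robot, and variables do not carry over. Pictures are saved under pics/ and viewed, and the job is handed in when it is done.

Besides the shell and the picture viewer there is one more tool, called after ">>>" as name(argument=value, ...), one argument or row to a line, values as JSON. drive_tool: Moves the arm, as the interface text tells. Its arguments: {"type":"object","properties":{"steps":{"type":"array","items":{"type":"array","items":{"type":"number"}}}},"required":["steps"]}

```bash
ls; mkdir -p pics; cat > h.py <<'E'
import numpy as np, cv2
from rig import manip
def save(c,name): cv2.imwrite('pics/'+name,c['frame'][:,:,::-1])
def f(c): return 240/np.tan(np.radians(c['fov_y'])/2)
E
python3 - <<'E'
from h import *
print(manip.get_state(), manip.hold_point_z)
for n in ['scene','side','wrist']:
    c=manip.capture(n); save(c,n+'0.png'); print(n,{k:v for k,v in c.items() if k!='frame'})
    for q in ['hex_key','key_handle','key_stand','socket_mouth','pan_guard']:
        for fn in ([manip.tip_of] ):
            try: print(q,[(np.round(d['position'],1).tolist(),round(d['p'],2)) for d in fn(q,c)])
            except Exception as e: print(q,e)
E
```

```text
pics
{'t': 0.0, 'joint_pos': array([ 6.17312465e+01,  7.13601804e+00,  9.46338981e+01, -1.70668432e-03,
        7.83516677e+01, -4.73210065e+00]), 'qvel': array([-0.07119712, -0.1512353 , -0.01549923,  0.03405507,  0.06662337,
        0.07316484]), 'joint_efforts': array([-3.19944147e-04, -4.23617435e+01, -3.65450871e+01, -4.02955698e-05,
        6.62876613e-03,  3.08638346e-05]), 'tool_pos': array([0.25930706, 0.5953721 , 0.23002643]), 'eef_rot': array([-1.79991635e+02,  1.21307209e-01,  6.64637024e+01]), 'ft_force': array([ 0.37376883, -0.52379838, -0.09188631]), 'torque': array([ 0.00251938, -0.01252362,  0.0019322 ]), 'grip_width': 0.08534519534638133} 0.0187
scene {'fov_y': 42.95595066648642, 'cx': 327.6114908040821, 'cy': 230.54644507430646, 'R': array([[-0.47468968, -0.88009702,  0.00994711],
       [-0.77055395,  0.41009179, -0.48792555],
       [ 0.42534259, -0.23927801, -0.87282857]]), 't': array([0.3723572 , 0.49364073, 1.46306683]), 'shot': 1}
hex_key [([297.8, 184.5], 0.81), ([364.5, 257.4], 0.65), ([409.5, 281.7], 0.59)]
key_handle [([296.7, 170.8], 0.77), ([410.9, 268.
[... 550 characters left out ...]
.65), ([398.9, 206.2], 0.62)]
key_stand [([393.5, 237.8], 0.61)]
socket_mouth [([369.1, 353.9], 0.68), ([389.5, 238.4], 0.3)]
pan_guard [([367.9, 373.4], 0.96)]
wrist {'fov_y': 59.282972582915356, 'cx': 317.943654541303, 'cy': 240.46793270159338, 'hand_eye': array([[ 9.99999721e-01,  3.47416650e-04, -6.61469103e-04,
         1.67999889e-04],
       [-1.19075363e-04,  9.48107952e-01,  3.17948576e-01,
        -8.14166708e-02],
       [ 7.37604746e-04, -3.17948409e-01,  9.48107729e-01,
        -1.43331690e-01],
       [ 0.00000000e+00,  0.00000000e+00,  0.00000000e+00,
         1.00000000e+00]]), 'shot': 3}
hex_key []
key_handle []
key_stand []
socket_mouth []
pan_guard [([210.7, 450.0], 0.95)]
```

View pics/scene0.png

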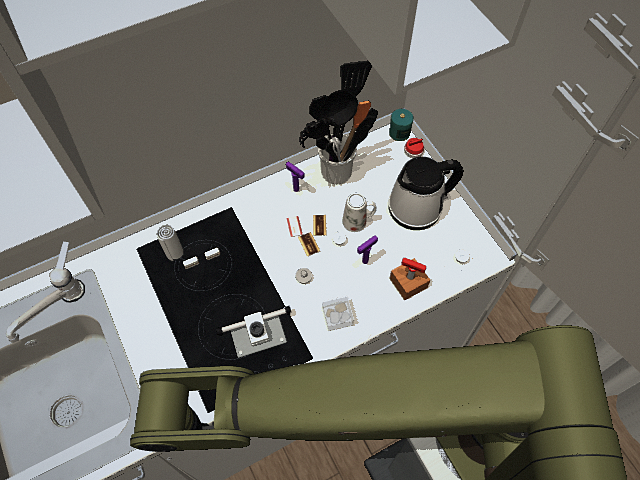

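View pics/side0.png

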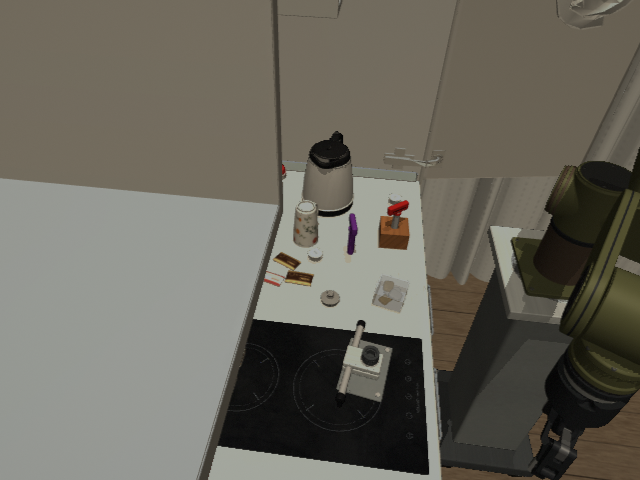

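View pics/wrist0.png

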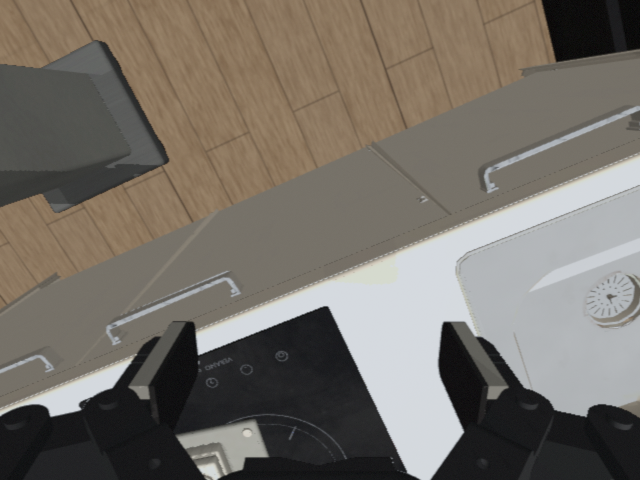

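The scene picture shows a red T-key in the wooden stand at (410,270), and purple look-alikes at (295,172) and (367,247). The red one in the wood block fits the description. The guard's screw is at (257,328) in the scene picture and (370,354) in the side one.

```bash
cat >> h.py <<'E'
def tri(obs):
    # obs: list of (cam,(u,v))
    A=[];b=[]
    for c,(u,v) in obs:
        d=np.array([(u-c['cx'])/f(c),(v-c['cy'])/f(c),1]); d/=np.linalg.norm(d)
        R=np.array(c['R']);o=-R.T@c['t'];w=R.T@d
        P=np.eye(3)-np.outer(w,w);A.append(P);b.append(P@o)
    return np.linalg.solve(sum(A),sum(b)), np.linalg.norm(sum(b)-0) 
def ray(c,uv,z):
    d=np.array([(uv[0]-c['cx'])/f(c),(uv[1]-c['cy'])/f(c),1]);R=np.array(c['R']);o=-R.T@c['t'];w=R.T@d
    return o+w*(z-o[2])/w[2]
def proj(c,X):
    p=np.array(c['R'])@X+c['t']; return np.array([c['cx']+f(c)*p[0]/p[2],c['cy']+f(c)*p[1]/p[2]])
E
python3 - <<'E'
from h import *
cs=manip.capture('scene');cd=manip.capture('side')
def red(c,x0,y0,x1,y1):
    g=c['frame'].astype(int);m=(g[...,0]>120)&(g[...,1]<60)&(g[...,2]<60)
    k=np.zeros(m.shape,bool);k[y0:y1,x0:x1]=m[y0:y1,x0:x1];return k
ms=red(cs,385,250,440,300);md=red(cd,375,190,420,225)
for c,m in((cs,ms),(cd,md)):
    ys,xs=np.nonzero(m);pts=np.c_[xs,ys];mu=pts.mean(0);w,v=np.linalg.eigh(np.cov(pts.T));print(len(pts),mu,v[:,1],pts[(pts-mu).dot(v[:,1]).argmin()],pts[(pts-mu).dot(v[:,1]).argmax()])
us=np.c_[np.nonzero(ms)[::-1]].mean(0);ud=np.c_[np.nonzero(md)[::-1]].mean(0)
print('handle',tri([(cs,us),(cd,ud)])[0])
for q in ['key_stand','socket_mouth','pan_guard','key_handle','hex_key']:
    a=manip.tip_of(q,cs);b=manip.tip_of(q,cd)
    for i in a:
        for j in b:
            X=tri([(cs,i['position']),(cd,j['position'])])[0];print(q,i['position'],j['position'],X.round(4),'err',np.linalg.norm(proj(cs,X)-i['position']).round(1))
def crop(c,x,y,n,s=8,h=35):
    cv2.imwrite('pics/'+n,cv2.resize(c['frame'][y-h:y+h,x-h:x+h,::-1],None,fx=s,fy=s,interpolation=cv2.INTER_CUBIC))
crop(cs,410,275,'c1.png');crop(cd,395,222,'c2.png')
a=cv2.imread('pics/c1.png');b=cv2.imread('pics/c2.png')
cv2.imwrite('pics/c3.png',cv2.resize(np.hstack([a,b]),(800,400)))
crop(cs,256,330,'c1.png');crop(cd,367,360,'c2.png')
a=cv2.imread('pics/c1.png');b=cv2.imread('pics/c2.png')
cv2.imwrite('pics/c4.png',cv2.resize(np.hstack([a,b]),(800,400)))
E
```

```text
126 [413.48412698 263.88888889] [-0.93702329 -0.34926687] [425 268] [403 258]
84 [397.78571429 205.5       ] [-0.91795935  0.39667448] [407 201] [388 208]
handle [ 0.4279072  -0.05551391  0.11577811]
key_stand [408.0, 281.8] [390.8, 239.5] [ 0.4307 -0.0587 -0.006 ] err 0.2
socket_mouth [257.2, 327.1] [370.1, 350.8] [0.4799 0.3644 0.0677] err 0.2
socket_mouth [257.2, 327.1] [390.9, 239.6] [0.4317 0.3619 0.3306] err 25.5
pan_guard [262.6, 335.7] [369.4, 372.1] [ 0.4771  0.3591 -0.0109] err 1.8
pan_guard [405.9, 280.4] [369.4, 372.1] [ 0.5057 -0.0983 -0.5037] err 42.1
key_handle [412.7, 263.4] [354.5, 223.1] [ 0.5113 -0.1275 -0.0387] err 9.7
key_handle [412.7, 263.4] [397.3, 205.4] [ 0.4294 -0.0539  0.1173] err 0.2
key_handle [366.8, 243.4] [354.5, 223.1] [0.5369 0.0183 0.1064] err 0.8
key_handle [366.8, 243.4] [397.3, 205.4] [0.4628 0.072  0.2327] err 9.6
key_handle [297.0, 170.0] [354.5, 223.1] [0.5951 0.1948 0.3378] err 38.7
key_handle [297.0, 170.0] [397.3, 205.4] [0.5312 0.2283 0.4254] err 46.7
key_handle [336.8, 315.9] [354.5, 223.1] [0.461  0.1657 0.177 ] err 35.8
key_handle [336.8, 315.9] [397.3, 205.4] [0.4046 0.1896 0.2657] err 27.0
hex_key [407.5, 282.5] [347.8, 251.2] [ 0.5161 -0.1309 -0.1645] err 11.8
hex_key [407.5, 282.5] [393.2, 238.3] [ 0.4258 -0.0524  0.0051] err 0.3
hex_key [407.5, 282.5] [368.3, 371.0] [ 0.5067 -0.1136 -0.5309] err 40.2
hex_key [300.1, 183.9] [347.8, 251.2] [0.6038 0.189  0.2613] err 37.9
hex_key [300.1, 183.9] [393.2, 238.3] [0.5324 0.2298 0.361 ] err 48.2
hex_key [300.1, 183.9] [368.3, 371.0] [0.5697 0.3036 0.2372] err 85.0
hex_key [364.3, 260.5] [347.8, 251.2] [ 5.434e-01  1.440e-02 -1.000e-04] err 0.8
hex_key [364.3, 260.5] [393.2, 238.3] [0.4614 0.0741 0.1392] err 10.4
hex_key [364.3, 260.5] [368.3, 371.0] [ 0.5307  0.0754 -0.2254] err 48.0
```

View pics/c3.png

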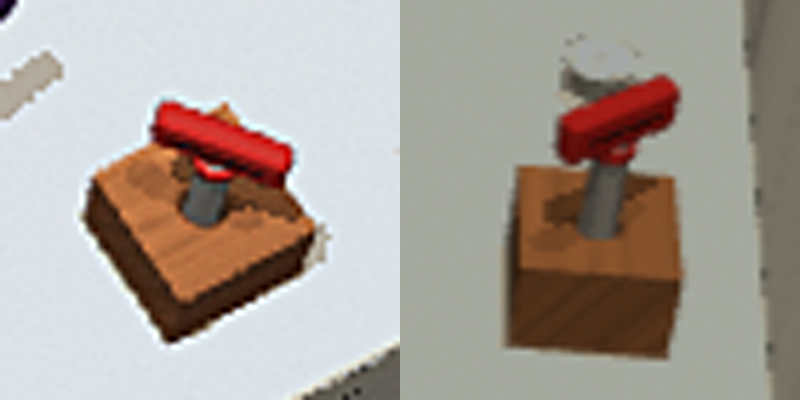

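View pics/c4.png

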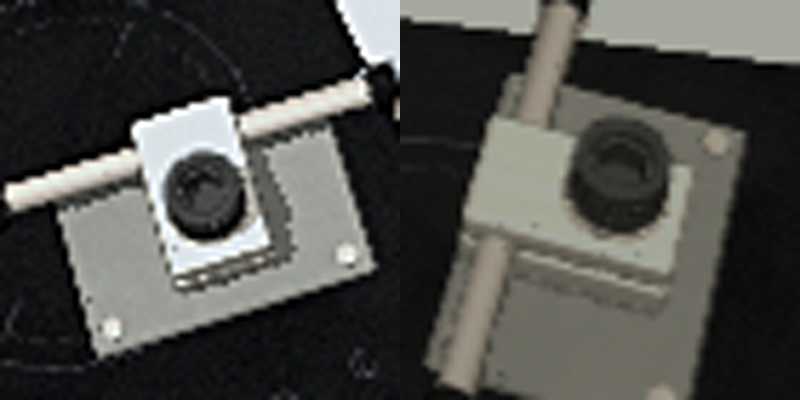

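The crops confirm it: the red T-key stands in the wooden block, with a dark cap screw on the guard. Next I look at the socket from above on the way to the key.

```bash
cat >> h.py <<'E'
def delta(tgt,yaw=None):
    s=manip.get_state();p=s['tool_pos'];rpy=np.radians(s['eef_rot'])
    from scipy.spatial.transform import Rotation as Ro
    R=Ro.from_euler('xyz',rpy).as_matrix()
    d=R.T@(np.array(tgt)-p)
    print('pose',p.round(4),s['eef_rot'].round(2),'delta',d.round(4), 'turn', None if yaw is None else round(float(np.radians((s['eef_rot'][2]-yaw+180)%360-180)),4),'j6',s['joint_pos'][5].round(1),'t',s['t'])
    return d
def wcam(c,s):
    from scipy.spatial.transform import Rotation as Ro
    T=np.eye(4);T[:3,:3]=Ro.from_euler('xyz',np.radians(s['eef_rot'])).as_matrix();T[:3,3]=s['tool_pos']
    M=np.linalg.inv(T@c['hand_eye']);c['R']=M[:3,:3];c['t']=M[:3,3];return c
E
python3 - <<'E'
from h import *
cs=manip.capture('scene');cd=manip.capture('side')
for c,a,b in((cs,(424,267),(404,259)),(cd,(406,201),(389,209.5))):
    A=ray(c,a,.116);B=ray(c,b,.116);print(A,B,np.degrees(np.arctan2(*(A-B)[1::-1])),np.linalg.norm(A-B))
delta([.480,.364,.20])
E
```

```text
[ 0.40730977 -0.07409728  0.116     ] [ 0.45065042 -0.0411231   0.116     ] -142.73561048312794 0.054458322068973046
[ 0.40664886 -0.07825407  0.116     ] [ 0.45084748 -0.03552437  0.116     ] -135.96809892533497 0.061476370308299035
pose [0.2596 0.5959 0.2313] [-180.      0.     66.46] delta [-0.1246  0.2947  0.0313] turn None j6 -4.7 t 1.6
```

>>> drive_tool(
  steps=[
    [-0.0156,0.0368,0.004,0,0.0854],
    [-0.0312,0.0737,0.008,0,0.0854],
    [-0.0467,0.1105,0.012,0,0.0854],
    [-0.0623,0.1474,0.016,0,0.0854],
    [-0.0779,0.184,0.02,0,0.0854],
    [-0.0935,0.221,0.023,0,0.0854],
    [-0.109,0.258,0.027,0,0.0854],
    [-0.1246,0.2947,0.0313,0,0.0854],
    [-0.1246,0.2947,0.0313,0,0.0854],
    [-0.1246,0.2947,0.0313,0,0.0854],
    [-0.1246,0.2947,0.0313,0,0.0854],
  ],
)

```text
t: 2.52
tool_pos: [0.4799, 0.3641, 0.2001]
eef_rot: [-180.0, -0.0, 66.4]
ft_force: [0.4, 0.4, 0.0]
grip_width: 0.0853
```

```bash
python3 - <<'E'
from h import *
s=manip.get_state();c=manip.capture('wrist');wcam(c,s);save(c,'w1.png')
print(s['tool_pos'],s['eef_rot'])
X=None
for q in ['socket_mouth','socket_floor']:
    for d in manip.tip_of(q,c): print(q,d, ray(c,d['position'],.0675 if q=='socket_mouth' else .0505))
u,v=proj(c,np.array([.48,.364,.0675])).astype(int);print(u,v)
h=60
cv2.imwrite('pics/w1c.png',cv2.resize(c['frame'][v-h:v+h,u-h:u+h,::-1],(600,600),interpolation=cv2.INTER_CUBIC))
E
```

```text
[0.47994297 0.36407756 0.20007807] [-1.79975259e+02 -1.39532234e-02  6.64263668e+01]
socket_mouth {'position': [322.7, 223.2], 'p': 0.76} [0.4800077  0.36758869 0.0675    ]
socket_floor {'position': [322.9, 216.1], 'p': 0.86} [0.47978712 0.3680294  0.0505    ]
317 225
```

View pics/w1.png

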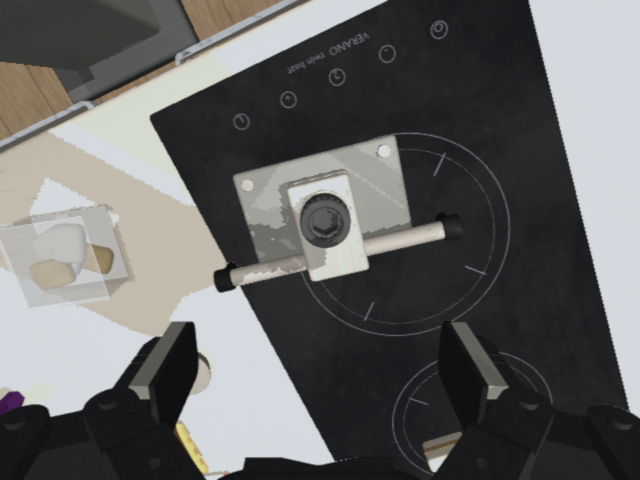

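View pics/w1c.png

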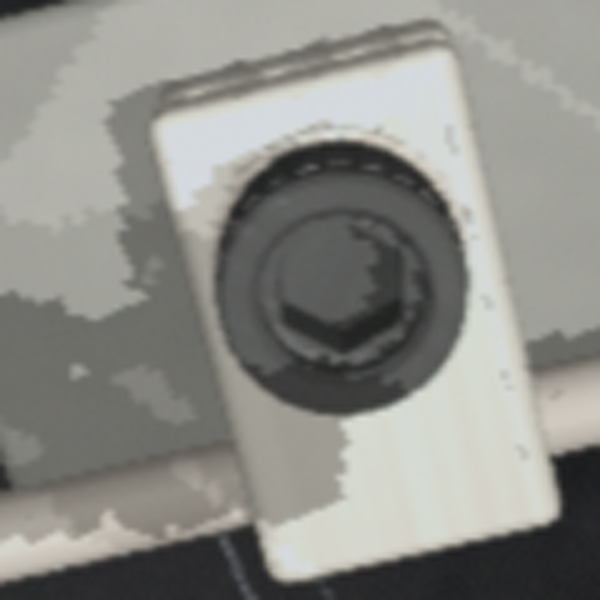

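The screw is seen at (326,223), with one hex flat close to vertical in the image. I look straight down from closer to get its angle and centre.

>>> drive_tool(
  steps=[
    [0.002,0.027,0.02,0,0.0854],
    [0.003,0.054,0.045,0,0.0854],
    [0.003,0.081,0.07,0,0.0854],
    [0.003,0.081,0.07,0,0.0854],
    [0.003,0.081,0.07,0,0.0854],
    [0.003,0.081,0.07,0,0.0854],
  ],
)

```text
t: 3.17
tool_pos: [0.5542, 0.3368, 0.1308]
eef_rot: [-180.0, -0.0, 66.6]
ft_force: [-0.8, -1.0, 1.3]
grip_width: 0.0851
```

```bash
python3 - <<'E'
from h import *
s=manip.get_state();c=manip.capture('wrist');wcam(c,s);save(c,'w2.png')
print(s['tool_pos'],s['eef_rot'])
for q in ['socket_mouth','socket_floor']:
    for d in manip.tip_of(q,c): print(q,d, ray(c,d['position'],.0675 if q=='socket_mouth' else .0505))
# rectified top-down view at z=.0625 (hex top), 0.1 mm/px
cx,cy=.480,.3665
pts=np.array([[x,y] for x in(-.02,.02) for y in(-.02,.02)])
src=np.float32([proj(c,np.array([cx+a,cy+b,.0625])) for a,b in pts])
dst=np.float32([[300-b*15000,300-a*15000] for a,b in pts])
H=cv2.getPerspectiveTransform(src,dst)
o=cv2.warpPerspective(c['frame'],H,(600,600),flags=cv2.INTER_CUBIC)
o=cv2.createCLAHE(3,(4,4)).apply(cv2.cvtColor(o,cv2.COLOR_RGB2GRAY))
cv2.imwrite('pics/w2c.png',o)
E
```

```text
[0.55416852 0.33683973 0.13080827] [-1.79994828e+02 -4.97872470e-02  6.66443887e+01]
socket_mouth {'position': [315.0, 99.2], 'p': 0.74} [0.47897276 0.36789756 0.0675    ]
socket_floor {'position': [316.8, 97.0], 'p': 0.85} [0.47833084 0.36904126 0.0505    ]
```

View pics/w2c.png

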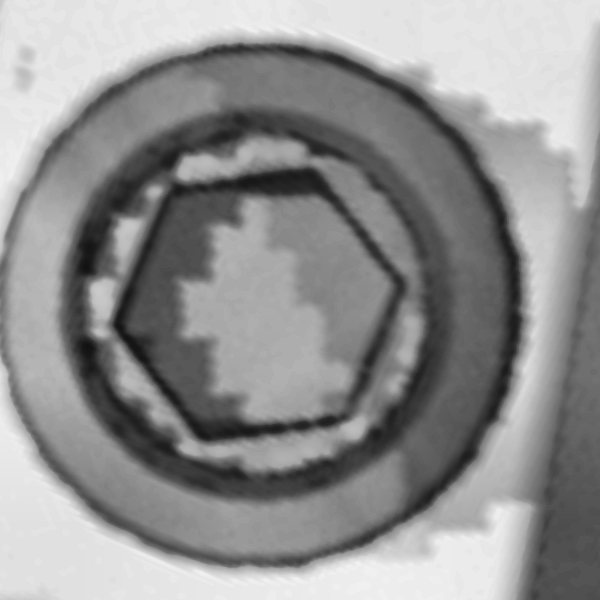

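The rectified view (world x up, y left) gives the hex centre at about (0.4798, 0.369). The flat normals lie at about 8° mod 60. Now to the key, up and over the other objects.

```bash
python3 - <<'E'
from h import *
delta([.429,-.0545,.23],130)
E
```

```text
pose [0.5546 0.3371 0.1324] [ 1.7989e+02 -1.6000e-01  6.6670e+01] delta [-0.409   0.0399 -0.0987] turn -1.1054 j6 -40.1 t 3.3167
```

>>> drive_tool(
  steps=[
    [0,0,-0.04,-0.1,0.0854],
    [-0.02,0.002,-0.075,-0.2,0.0854],
    [-0.055,0.005,-0.0987,-0.3,0.0854],
    [-0.09,0.009,-0.0987,-0.4,0.0854],
    [-0.13,0.013,-0.0987,-0.52,0.0854],
    [-0.17,0.017,-0.0987,-0.64,0.0854],
    [-0.21,0.02,-0.0987,-0.76,0.0854],
    [-0.25,0.024,-0.0987,-0.88,0.0854],
    [-0.29,0.028,-0.0987,-0.98,0.0854],
    [-0.33,0.032,-0.0987,-1.05,0.0854],
    [-0.37,0.036,-0.0987,-1.105,0.0854],
    [-0.409,0.0399,-0.0987,-1.105,0.0854],
  ],
)

```text
t: 4.32
tool_pos: [0.4282, -0.0555, 0.2316]
eef_rot: [179.7, 0.2, 130.2]
ft_force: [0.4, -0.4, 0.3]
grip_width: 0.0852
```

>>> drive_tool(
  steps=[
    [0,0,0,0,0.0854],
    [0,0,0,0,0.0854],
  ],
)

```text
t: 4.48
tool_pos: [0.4279, -0.0567, 0.2332]
eef_rot: [179.5, 0.4, 130.0]
ft_force: [0.1, 0.2, -0.1]
grip_width: 0.0854
```

```bash
python3 - <<'E'
from h import *
s=manip.get_state();c=manip.capture('wrist');wcam(c,s);save(c,'w3.png')
print(s['tool_pos'],s['eef_rot'],s['t'])
for q in ['key_handle','hex_key','key_stand']:
    for d in manip.tip_of(q,c): print(q,d, ray(c,d['position'],.1105 if q=='key_handle' else 0.01 if q=='hex_key' else 0))
g=c['frame'].astype(int);m=((g[...,0]>90)&(g[...,1]<.45*g[...,0])&(g[...,2]<.45*g[...,0])).astype(np.uint8)
n,l,st,ce=cv2.connectedComponentsWithStats(m);i=1+st[1:,4].argmax();print(st[i],ce[i])
pts=np.c_[np.nonzero(l==i)[::-1]].astype(np.float32);r=cv2.minAreaRect(pts);print(r)
W=np.array([ray(c,p,.123) for p in cv2.boxPoints(r)]);print(W.round(4))
E
```

```text
[ 0.42787188 -0.05673707  0.23320771] [179.54861752   0.36300548 129.96731288] 4.4833
key_handle {'position': [322.0, 229.7], 'p': 0.94} [ 0.42764814 -0.05488941  0.1105    ]
key_handle {'position': [300.1, 387.3], 'p': 0.75} [0.5336922  0.01292604 0.1105    ]
hex_key {'position': [325.8, 194.3], 'p': 0.96} [ 0.42448307 -0.05296711  0.01      ]
hex_key {'position': [305.7, 322.6], 'p': 0.82} [0.5351678  0.01505811 0.01      ]
key_stand {'position': [322.8, 194.1], 'p': 0.67} [ 0.42774494 -0.05363904  0.        ]
key_stand {'position': [324.1, 191.8], 'p': 0.44} [ 0.42536455 -0.05410775  0.        ]
[ 311  188   28   93 2065] [322.52590799 233.32300242]
((324.4637756347656, 234.05728149414062), (26.78345489501953, 92.20762634277344), 1.3322198390960693)
[[ 0.456  -0.0413  0.123 ]
 [ 0.408  -0.0793  0.123 ]
 [ 0.3979 -0.0666  0.123 ]
 [ 0.445  -0.0276  0.123 ]]
```

View pics/w3.png

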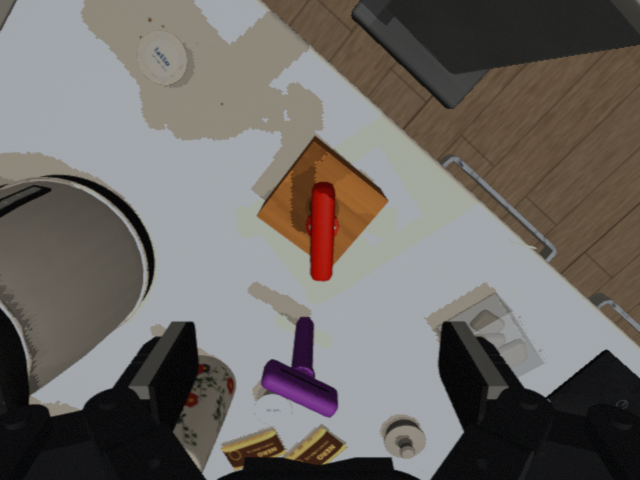

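The red handle is at (322,232) in its wooden block, and the purple one at (300,388) is left alone. Key yaw is about 39°, handle at (0.427, -0.0545). Descending.

```bash
python3 - <<'E'
from h import *
delta([.4272,-.0545,.0918],129)
E
```

```text
pose [ 0.4285 -0.0542  0.2321] [179.64   0.23 130.31] delta [ 0.0012 -0.0021  0.1403] turn 0.0229 j6 -144.8 t 4.6833
```

>>> drive_tool(
  steps=[
    [0.001,-0.001,0.03,0.01,0.0854],
    [0.001,-0.002,0.06,0.023,0.0854],
    [0.001,-0.002,0.09,0.023,0.0854],
    [0.001,-0.002,0.115,0.023,0.0854],
    [0.001,-0.002,0.13,0.023,0.0854],
    [0.001,-0.002,0.1403,0.023,0.0854],
    [0.001,-0.002,0.1403,0.023,0.0854],
    [0.001,-0.002,0.1403,0.023,0.0854],
    [0.001,-0.002,0.1403,0.023,0.0854],
  ],
)

```text
t: 5.43
tool_pos: [0.4286, -0.0544, 0.0932]
eef_rot: [179.5, 0.3, 129.1]
ft_force: [-0.3, 0.2, 0.4]
grip_width: 0.0854
```

```bash
python3 - <<'E'
from h import *
for i in range(4):
    s=manip.get_state();c=manip.capture('wrist');print(s['t'],s['tool_pos'].round(4),s['eef_rot'].round(2),s['ft_force'].round(2))
save(c,'w4.png')
E
```

```text
5.4333 [ 0.4286 -0.0544  0.0932] [179.55   0.33 129.06] [-0.35  0.23  0.41]
5.4833 [ 0.4288 -0.0546  0.0934] [179.53   0.36 129.04] [0.88 0.7  0.82]
5.5333 [ 0.4287 -0.0547  0.0934] [179.53   0.36 129.02] [-0.06  0.15  0.38]
5.5833 [ 0.4285 -0.0547  0.0932] [179.54   0.35 129.01] [-0.86 -1.02 -0.13]
```

View pics/w4.png

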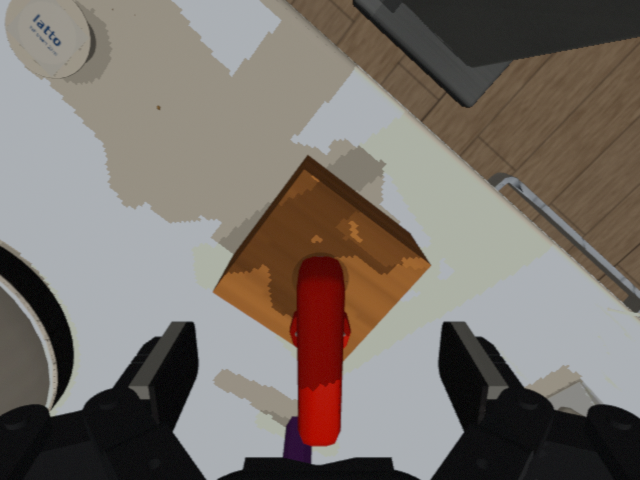

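The bar sits centred between the fingers, with its collar at (320,325). Closing.

>>> drive_tool(
  steps=[
    [0,0,0.001,0,0.05],
    [0,0,0.001,0,0.03],
    [0,0,0.001,0,0.01],
    [0,0,0.001,0,0.005],
    [0,0,0.001,0,0.005],
    [0,0,0.001,0,0.005],
    [0,0,0.001,0,0.005],
    [0,0,0.001,0,0.005],
    [0,0,0.001,0,0.005],
    [0,0,0.001,0,0.005],
  ],
)

```text
t: 6.47
tool_pos: [0.4284, -0.0547, 0.0922]
eef_rot: [179.5, 0.3, 129.0]
ft_force: [-1.0, 0.3, 2.2]
grip_width: 0.0145
```

```bash
python3 - <<'E'
from h import *
for i in range(2):
    s=manip.get_state();c=manip.capture('wrist');print(s['t'],s['tool_pos'].round(4),s['eef_rot'].round(2),s['ft_force'].round(2),s['torque'].round(3),s['grip_width'])
E
```

```text
6.4667 [ 0.4284 -0.0547  0.0922] [179.54   0.33 129.  ] [-0.96  0.3   2.2 ] [ 0.22   0.188 -0.047] 0.014493303229580605
6.5167 [ 0.4284 -0.0547  0.0922] [179.54   0.34 129.  ] [-0.34  0.47  3.6 ] [0.188 0.256 0.006] 0.014185892711717501
```

>>> drive_tool(
  steps=[
    [0,0,-0.01,0,0.005],
    [0,0,-0.03,0,0.005],
    [0,0,-0.055,0,0.005],
    [0,0,-0.085,0,0.005],
    [0,0,-0.11,0,0.005],
    [0,0,-0.13,0,0.005],
    [0,0,-0.13,0,0.005],
    [0,0,-0.13,0,0.005],
  ],
)

```text
t: 7.23
tool_pos: [0.4276, -0.055, 0.2232]
eef_rot: [179.5, 0.5, 129.0]
ft_force: [-0.3, -0.1, -2.1]
grip_width: 0.0141
```

```bash
python3 - <<'E'
from h import *
delta([.4795,.368,.215],98)
s=manip.get_state();print(s['ft_force'].round(2),s['torque'].round(3),s['grip_width'])
c=manip.capture('wrist');save(c,'w5.png')
E
```

```text
pose [ 0.4276 -0.055   0.2232] [179.46   0.46 129.  ] delta [0.2961 0.3065 0.0086] turn 0.5411 j6 -143.6 t 7.2333
[-0.31 -0.12 -2.06] [0.008 0.038 0.025] 0.014069398683506767
```

View pics/w5.png

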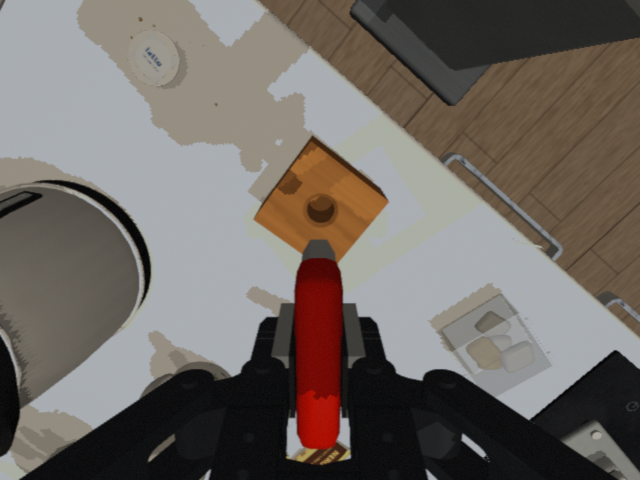

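Held; the stand hole shows at (321,207). I use the hole, whose place is known from the grasp, to check the wrist calibration.

```bash
python3 - <<'E'
from h import *
s=manip.get_state();c=manip.capture('wrist');wcam(c,s)
print(proj(c,np.array([.4284,-.0547,.05])),proj(c,np.array([.4284,-.0547,.01])))
u,v=321,207;h=30
cv2.imwrite('pics/w5c.png',cv2.resize(c['frame'][v-h:v+h,u-h:u+h,::-1],(600,600),interpolation=cv2.INTER_CUBIC))
print(s['tool_pos'],s['eef_rot'])
E
```

```text
[318.2653161  211.23418675] [318.53604207 199.20448208]
[ 0.42666873 -0.05474719  0.22138304] [179.57571388   0.30247883 128.99898156]
```

View pics/w5c.png

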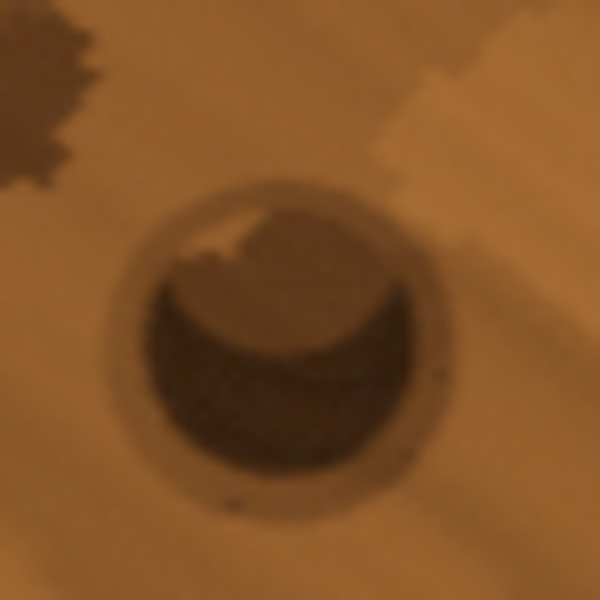

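Prediction (318.3,211.2) and observation (319.1,212.1) agree within 1 px. Moving over the socket.

```bash
python3 - <<'E'
from h import *
delta([.4793,.3687,.20],98)
E
```

```text
pose [ 0.4262 -0.0546  0.2204] [179.64   0.21 129.  ] delta [0.2956 0.3075 0.0212] turn 0.541 j6 -143.6 t 7.3333
```

>>> drive_tool(
  steps=[
    [0.015,0.015,0,0.04,0.005],
    [0.04,0.041,0,0.09,0.005],
    [0.067,0.07,0,0.14,0.005],
    [0.094,0.098,0,0.2,0.005],
    [0.121,0.126,0,0.26,0.005],
    [0.148,0.154,0,0.32,0.005],
    [0.175,0.182,0,0.38,0.005],
    [0.202,0.21,0,0.44,0.005],
    [0.229,0.238,0.005,0.5,0.005],
    [0.256,0.266,0.01,0.541,0.005],
    [0.28,0.291,0.016,0.541,0.005],
    [0.2956,0.3075,0.0212,0.541,0.005],
  ],
)

```text
t: 8.33
tool_pos: [0.4778, 0.371, 0.1965]
eef_rot: [179.8, 0.1, 98.1]
ft_force: [0.1, -0.2, -1.0]
grip_width: 0.0141
```

>>> drive_tool(
  steps=[
    [0,0,0,0,0.005],
    [0,0,0,0,0.005],
    [0,0,0,0,0.005],
  ],
)

```text
t: 8.58
tool_pos: [0.4768, 0.37, 0.1942]
eef_rot: [-180.0, 0.2, 98.1]
ft_force: [-0.8, 0.4, -0.9]
grip_width: 0.0141
```

```bash
python3 - <<'E'
from h import *
s=manip.get_state();print(s['ft_force'].round(2))
c=manip.capture('wrist');wcam(c,s);save(c,'w6.png')
delta([.4793,.3687,.17],98)
print(proj(c,np.array([.4793,.3687,.0675])))
for q in ['key_tip','socket_mouth','hex_key']:
    for d in manip.tip_of(q,c): print(q,d)
E
```

```text
[-0.75  0.42 -0.9 ]
pose [0.4773 0.3698 0.1951] [1.7994e+02 1.5000e-01 9.8080e+01] delta [-0.0013  0.0018  0.0251] turn 0.0015 j6 -65.3 t 8.6333
[316.4570353  230.94026532]
key_tip {'position': [318.0, 248.0], 'p': 0.63}
socket_mouth {'position': [313.1, 236.4], 'p': 0.59}
hex_key {'position': [321.9, 248.4], 'p': 0.82}
```

View pics/w6.png

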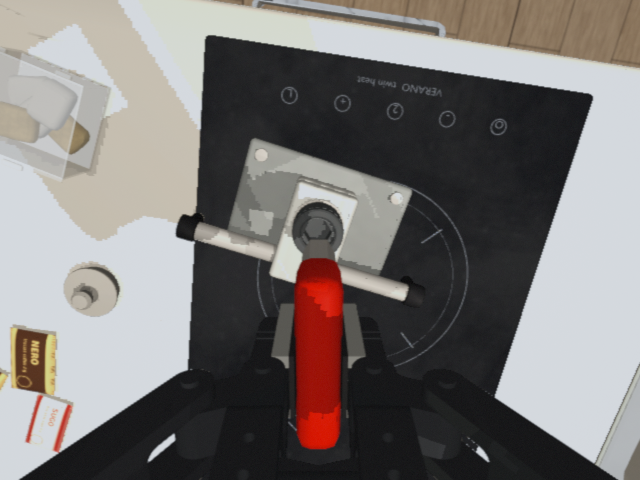

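The tip points at the screw (318,225). I go lower, then compare the tip with the socket.

>>> drive_tool(
  steps=[
    [-0.0007,0.0009,0.01,0,0.005],
    [-0.0013,0.0018,0.02,0,0.005],
    [-0.0013,0.0018,0.033,0,0.005],
    [-0.0013,0.0018,0.033,0,0.005],
    [-0.0013,0.0018,0.033,0,0.005],
    [-0.0013,0.0018,0.033,0,0.005],
  ],
)

```text
t: 9.28
tool_pos: [0.48, 0.3688, 0.1633]
eef_rot: [179.8, 0.1, 98.0]
ft_force: [-0.4, 0.3, -1.1]
grip_width: 0.0143
```

```bash
python3 - <<'E'
from h import *
a=[]
s=manip.get_state();print(s['ft_force'].round(2))
for n,X in(('wrist',None),('scene',None),('side',None)):
    s=manip.get_state();c=manip.capture(n)
    if n=='wrist':wcam(c,s)
    u,v=proj(c,np.array([.4793,.3687,.075]));u,v=int(u),int(v);print(n,u,v);h=60 if n=='wrist' else 30
    a.append(cv2.resize(c['frame'][v-h:v+h,u-h:u+h,::-1],(400,400),interpolation=cv2.INTER_CUBIC))
    for z in (.0675,.08): print(z,proj(c,np.array([.4793,.3687,z])))
cv2.imwrite('pics/w7c.png',np.hstack(a[:2]));cv2.imwrite('pics/w7d.png',a[2])
delta([.4793,.3687,.157],98)
E
```

```text
[-0.41  0.29 -1.11]
wrist 318 245
0.0675 [318.55706302 240.90672689]
0.08 [318.52875861 247.94803464]
scene 255 326
0.0675 [255.77793564 327.90483731]
0.08 [255.30878961 326.14327762]
side 370 350
0.0675 [370.51527231 352.92556409]
0.08 [371.16776941 349.29616894]
pose [0.4805 0.3692 0.1645] [1.7973e+02 4.0000e-02 9.8040e+01] delta [-0.0003 -0.0013  0.0075] turn 0.0007 j6 -65.5 t 9.4333
```

View pics/w7c.png

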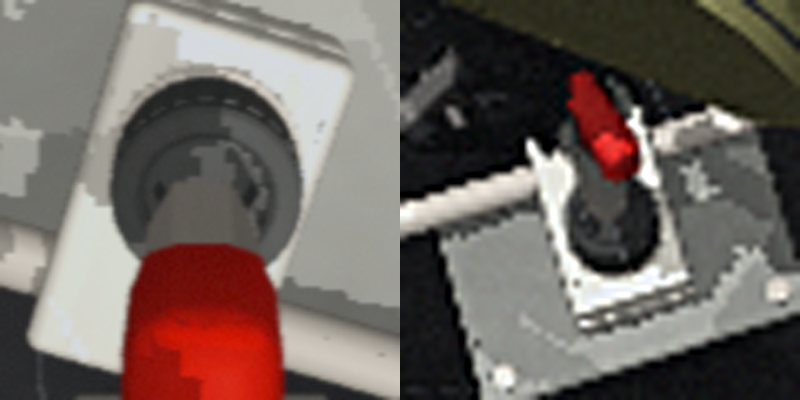

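View pics/w7d.png

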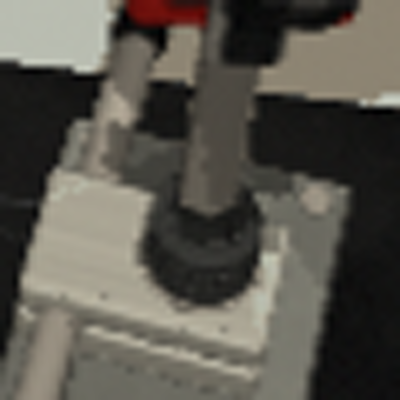

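The tip is about 15 mm above the mouth and about 1 mm off along tool x (screw centre at (320,241) against shaft at (318)). I correct that and lower into the counterbore.

>>> drive_tool(
  steps=[
    [0.0007,-0.0003,0.005,0,0.005],
    [0.0007,-0.0003,0.01,0,0.005],
    [0.0007,-0.0003,0.0125,0,0.005],
    [0.0007,-0.0003,0.0125,0,0.005],
    [0.0007,-0.0003,0.0125,0,0.005],
    [0.0007,-0.0003,0.0125,0,0.005],
  ],
)

```text
t: 9.93
tool_pos: [0.4802, 0.3699, 0.152]
eef_rot: [179.7, 0.0, 98.0]
ft_force: [-0.5, -0.5, -1.1]
grip_width: 0.0142
```

```bash
python3 - <<'E'
from h import *
a=[]
for n in('wrist','side'):
    s=manip.get_state();c=manip.capture(n)
    if n=='wrist':wcam(c,s)
    print(s['tool_pos'].round(4),s['ft_force'].round(2),s['torque'].round(3))
    u,v=proj(c,np.array([.48,.3697,.0675]));u,v=int(u),int(v);h=40 if n=='wrist' else 25;print(u,v)
    a.append(cv2.resize(c['frame'][v-h:v+h,u-h:u+h,::-1],(400,400),interpolation=cv2.INTER_CUBIC))
cv2.imwrite('pics/w8c.png',np.hstack(a))
delta([.48,.3697,.1467],98)
E
```

```text
[0.4802 0.3699 0.152 ] [-0.5  -0.52 -1.06] [ 0.016  0.003 -0.012]
318 247
[0.4802 0.3699 0.1522] [ 0.12  0.29 -2.3 ] [-0.007  0.022  0.024]
370 353
pose [0.4803 0.3699 0.1523] [1.7971e+02 3.0000e-02 9.8040e+01] delta [-0.0002 -0.0004  0.0055] turn 0.0007 j6 -65.4 t 10.0333
```

View pics/w8c.png

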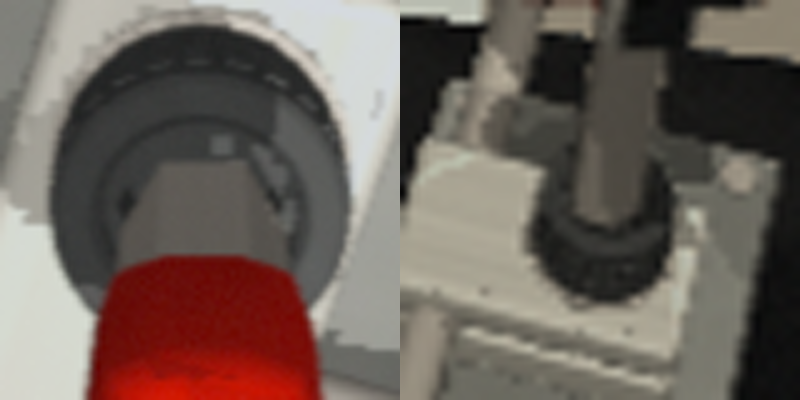

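Well centred (shaft at 201, counterbore at 203 in the crop). Lowering gently.

>>> drive_tool(
  steps=[
    [0,0.0003,0.002,0,0.005],
    [0,0.0004,0.004,0,0.005],
    [0,0.0004,0.006,0,0.005],
    [0,0.0004,0.006,0,0.005],
  ],
)

```text
t: 10.37
tool_pos: [0.4811, 0.3702, 0.1473]
eef_rot: [179.7, 0.0, 98.0]
ft_force: [-1.6, -1.0, 4.2]
grip_width: 0.0141
```

>>> drive_tool(
  steps=[
    [0,0,0.0015,0,0.005],
    [0,0,0.0015,0,0.005],
  ],
)

```text
t: 10.53
tool_pos: [0.4813, 0.3704, 0.147]
eef_rot: [179.6, -0.0, 98.0]
ft_force: [-2.1, -2.1, 5.4]
grip_width: 0.0143
```

>>> drive_tool(
  steps=[
    [-0.0006,-0.0011,-0.0012,0,0.005],
    [-0.0006,-0.0011,-0.0012,0,0.005],
    [-0.0006,-0.0011,-0.0012,0,0.005],
  ],
)

```text
t: 10.78
tool_pos: [0.4801, 0.3696, 0.1477]
eef_rot: [179.6, -0.0, 98.0]
ft_force: [-1.1, -0.7, -0.7]
grip_width: 0.0142
```

```bash
python3 - <<'E'
from h import *
for n in('wrist',):
    s=manip.get_state();c=manip.capture(n)
    wcam(c,s)
    print(s['tool_pos'].round(4),s['ft_force'].round(2),s['torque'].round(3))
    u,v=proj(c,np.array([.48,.3697,.0675]));u,v=int(u),int(v);h=40;print(u,v)
    cv2.imwrite('pics/w9c.png',cv2.resize(c['frame'][v-h:v+h,u-h:u+h,::-1],(600,600),interpolation=cv2.INTER_CUBIC))
E
```

```text
[0.4801 0.3696 0.1477] [-1.08 -0.72 -0.74] [0.033 0.046 0.037]
318 250
```

View pics/w9c.png

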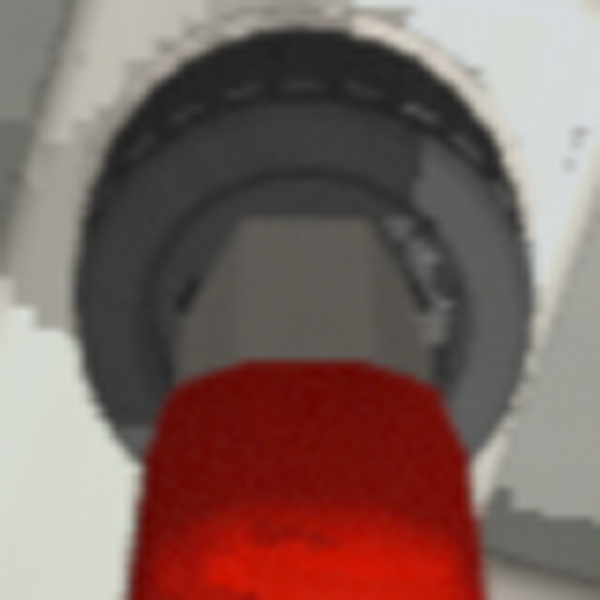

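Shaft and counterbore are centred in tool x. The contact at 0.147 pushed toward -x,-y, so I probe again from the shifted place.

>>> drive_tool(
  steps=[
    [0,-0.0005,0.001,0,0.005],
    [0,-0.0005,0.002,0,0.005],
    [0,-0.0005,0.002,0,0.005],
  ],
)

```text
t: 11.08
tool_pos: [0.4792, 0.3692, 0.1448]
eef_rot: [179.7, 0.0, 98.0]
ft_force: [0.7, -0.8, -2.1]
grip_width: 0.0146
```

```bash
cat > r.py <<'E'
from h import *
import sys
F=[];P=[]
for i in range(3):
    s=manip.get_state();F.append(s['ft_force']);P.append(np.r_[s['tool_pos'],s['torque']]);c=manip.capture('wrist')
print('F',np.mean(F,0).round(2),'P',np.mean(P,0).round(4),s['eef_rot'].round(2),s['t'])
E
python3 r.py
```

```text
F [-0.18 -0.4  -2.02] P [ 0.4793  0.3692  0.1448  0.0123 -0.0027 -0.0135] [1.7972e+02 3.0000e-02 9.8040e+01] 11.1833
```

It went past the earlier contact freely. Continuing down.

>>> drive_tool(
  steps=[
    [0,0,0.001,0,0.005],
    [0,0,0.002,0,0.005],
    [0,0,0.002,0,0.005],
    [0,0,0.002,0,0.005],
  ],
)

```text
t: 11.57
tool_pos: [0.4793, 0.3692, 0.1428]
eef_rot: [179.7, 0.0, 98.0]
ft_force: [-0.3, 0.6, -1.3]
grip_width: 0.0142
```

```bash
python3 r.py
```

```text
F [ 0.01  0.32 -1.57] P [ 0.4794  0.3693  0.1429  0.0156  0.0436 -0.0011] [1.797e+02 2.000e-02 9.804e+01] 11.6667
```

>>> drive_tool(
  steps=[
    [0,0,0.001,0,0.005],
    [0,0,0.002,0,0.005],
    [0,0,0.002,0,0.005],
    [0,0,0.002,0,0.005],
  ],
)

```text
t: 12.05
tool_pos: [0.4794, 0.3693, 0.141]
eef_rot: [179.7, 0.0, 98.0]
ft_force: [0.1, 0.0, -1.1]
grip_width: 0.0142
```

>>> drive_tool(
  steps=[
    [0,0,0.001,0,0.005],
    [0,0,0.0015,0,0.005],
    [0,0,0.0015,0,0.005],
  ],
)

```text
t: 12.3
tool_pos: [0.4793, 0.3692, 0.1392]
eef_rot: [179.7, 0.0, 98.0]
ft_force: [0.1, -0.2, -1.6]
grip_width: 0.0143
```

```bash
python3 r.py
```

```text
F [ 0.   -0.25 -1.39] P [ 0.4794  0.3692  0.1393 -0.0235 -0.0254 -0.0146] [1.7971e+02 3.0000e-02 9.8040e+01] 12.4
```

>>> drive_tool(
  steps=[
    [0,0,0.001,0,0.005],
    [0,0,0.002,0,0.005],
    [0,0,0.002,0,0.005],
  ],
)

```text
t: 12.7
tool_pos: [0.4795, 0.3693, 0.1375]
eef_rot: [179.7, 0.0, 98.0]
ft_force: [-1.2, 0.1, -0.6]
grip_width: 0.0142
```

>>> drive_tool(
  steps=[
    [0,0,0.001,0,0.005],
    [0,0,0.0015,0,0.005],
    [0,0,0.0015,0,0.005],
  ],
)

```text
t: 12.95
tool_pos: [0.4798, 0.3695, 0.137]
eef_rot: [179.7, 0.0, 98.0]
ft_force: [-1.0, -0.3, 4.3]
grip_width: 0.0142
```

```bash
python3 r.py
```

```text
F [-1.66 -1.05  4.93] P [ 0.4798  0.3695  0.137  -0.2521  0.4282  0.0047] [1.7965e+02 1.0000e-02 9.8040e+01] 13.05
```

Contact at about 6 N, but the tip's expected floor height is about 4 mm lower, so this may be a wedge on the socket wall. I relieve the side load (-x,-y) and feel again.

>>> drive_tool(
  steps=[
    [-0.0003,-0.0006,-0.001,0,0.005],
    [-0.0003,-0.0006,-0.001,0,0.005],
    [-0.0003,-0.0006,-0.001,0,0.005],
  ],
)

```text
t: 13.35
tool_pos: [0.4793, 0.3691, 0.1374]
eef_rot: [179.6, -0.0, 98.0]
ft_force: [0.6, -0.2, -0.0]
grip_width: 0.0141
```

```bash
python3 r.py
```

```text
F [ 0.54 -0.02 -0.03] P [ 0.4793  0.3691  0.1375  0.0767 -0.0626 -0.0055] [179.65   0.    98.04] 13.45
```

>>> drive_tool(
  steps=[
    [0,-0.0003,0.001,0,0.005],
    [0,-0.0003,0.002,0,0.005],
    [0,-0.0003,0.002,0,0.005],
  ],
)

```text
t: 13.75
tool_pos: [0.4795, 0.3693, 0.1368]
eef_rot: [179.6, -0.0, 98.0]
ft_force: [-0.7, -1.2, 6.3]
grip_width: 0.0144
```

```bash
python3 r.py
```

```text
F [-1.   -1.42  5.68] P [ 0.4795  0.3693  0.1368 -0.2378  0.22    0.0014] [ 1.7958e+02 -2.0000e-02  9.8040e+01] 13.85
```

The stop repeats at 0.1375 and climbs at about 10 N/mm, which is the washer's spring. I check whether the hob surface stands above z=0, which would explain the height, using wrist views from several poses.

```bash
python3 - <<'E'
import cv2
a=cv2.imread('pics/w2.png');cv2.imwrite('pics/w2v.png',a)
E
```

```text
(no output)
```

View pics/w2v.png

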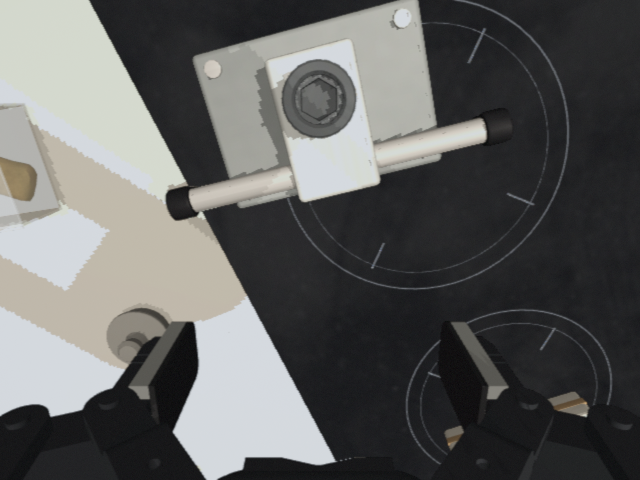

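```bash
python3 - <<'E'
from h import *
HE=np.array([[9.99999721e-01,3.47416650e-04,-6.61469103e-04,1.67999889e-04],[-1.19075363e-04,9.48107952e-01,3.17948576e-01,-8.14166708e-02],[7.37604746e-04,-3.17948409e-01,9.48107729e-01,-1.43331690e-01],[0,0,0,1]])
def mk(p,r): return wcam(dict(cx=317.943654541303,cy=240.46793270159338,fov_y=59.282972582915356,hand_eye=HE),dict(tool_pos=p,eef_rot=r))
c1=mk([.47994,.36408,.20008],[-179.975,-.014,66.426]);c2=mk([.55417,.33684,.13081],[-179.995,-.05,66.644])
g1=cv2.imread('pics/w1.png',0);g2=cv2.imread('pics/w2.png',0)
F=[((439,164),(477,45)),((475,269),(520.5,199.5)),((370.5,311.5),(378.5,255.5)),((325.5,222.5),(319,98))]
for a,b in F:
    X=tri([(c1,a),(c2,b)])[0];print(X.round(4),proj(c1,X)-a,proj(c2,X)-b)
# refine with feature matching
s=cv2.SIFT_create(3000,contrastThreshold=.01);k1,d1=s.detectAndCompute(g1,None);k2,d2=s.detectAndCompute(g2,None)
m=cv2.BFMatcher().knnMatch(d1,d2,k=2);R=[]
for x,y in m:
    if x.distance<.75*y.distance:
        a=np.array(k1[x.queryIdx].pt);b=np.array(k2[x.trainIdx].pt);X=tri([(c1,a),(c2,b)])[0]
        e=np.linalg.norm(proj(c1,X)-a)
        if e<2.5 and X[0]<.75 and abs(X[2])<.1: R.append((X.round(3).tolist(),a.round().astype(int).tolist(),round(float(e),1)))
for r in sorted(R,key=lambda r:r[0][2]): print(*r)
E
python3 r.py
```

```text
[0.4886 0.4653 0.0066] [0.24383746 0.06359325] [-0.34035891 -0.06828729]
[0.5894 0.4664 0.0022] [0.56146666 0.33472964] [-0.77190761 -0.40198316]
[0.5874 0.3675 0.0085] [-0.57876923 -0.10392958] [0.76556642 0.12465929]
[0.4793 0.3699 0.0713] [-0.08698442  0.00442821] [ 0.1280639 -0.0067635]
[0.458, 0.171, -0.035] [125, 251] 1.8
[0.594, 0.364, 0.003] [369, 316] 0.3
[0.594, 0.353, 0.005] [357, 321] 0.2
[0.695, 0.34, 0.005] [384, 410] 0.1
[0.563, 0.496, 0.005] [502, 231] 0.1
[0.484, 0.471, 0.006] [443, 156] 0.0
[0.566, 0.349, 0.008] [342, 299] 0.0
[0.562, 0.344, 0.012] [335, 299] 0.4
[0.562, 0.344, 0.012] [335, 299] 0.4
[0.447, 0.172, 0.013] [95, 258] 2.4
[0.448, 0.186, 0.015] [107, 256] 0.1
[0.581, 0.373, 0.015] [374, 306] 0.1
[0.517, 0.426, 0.016] [406, 219] 0.8
[0.439, 0.32, 0.018] [245, 183] 0.2
[0.516, 0.434, 0.025] [419, 216] 0.9
[0.516, 0.434, 0.025] [419, 216] 0.9
[0.454, 0.18, 0.026] [99, 269] 1.3
[0.446, 0.214, 0.028] [126, 247] 1.9
[0.488, 0.278, 0.033] [222, 264] 0.2
[0.515, 0.431, 0.035] [418, 219] 0.8
[0.529, 0.44, 0.036] [436, 232] 0.3
[0.529, 0.44, 0.036] [436, 232] 0.3
[0.532, 0.456, 0.04] [458, 229] 0.0
[0.532, 0.456, 0.04] [458, 229] 0.0
[0.458, 0.348, 0.046] [285, 199] 0.0
[0.487, 0.39, 0.07] [359, 221] 1.7
F [-0.82 -1.25  5.62] P [ 0.4795  0.3693  0.1369 -0.2042  0.2379 -0.0195] [ 1.7958e+02 -2.0000e-02  9.8040e+01] 14.0
```

The hob surface is at about z=0.005 and the screw top at about 0.071. So the socket floor is at about 0.0545, and the tip at 0.1369-0.0822=0.0547 is fully home. I start turning clockwise with a light push.

>>> drive_tool(
  steps=[
    [-0.0001,-0.0001,0.001,0.05,0.005],
    [-0.0001,-0.0001,0.001,0.1,0.005],
    [-0.0001,-0.0001,0.001,0.15,0.005],
    [-0.0001,-0.0001,0.001,0.2,0.005],
    [-0.0001,-0.0001,0.001,0.25,0.005],
    [-0.0001,-0.0001,0.001,0.3,0.005],
    [-0.0001,-0.0001,0.001,0.3,0.005],
  ],
)

```text
t: 14.63
tool_pos: [0.4793, 0.3694, 0.1368]
eef_rot: [179.6, -0.1, 80.8]
ft_force: [-1.7, -1.0, 4.9]
grip_width: 0.0139
```

```bash
python3 r.py
```

```text
F [-1.77 -0.76  5.29] P [ 0.4793  0.3694  0.1369 -0.2434  0.4683  0.0744] [ 1.7961e+02 -1.5000e-01  8.0870e+01] 14.7333
```

>>> drive_tool(
  steps=[
    [-0.0001,-0.0002,0.001,0.06,0.005],
    [-0.0001,-0.0002,0.001,0.12,0.005],
    [-0.0001,-0.0002,0.001,0.18,0.005],
    [-0.0001,-0.0002,0.001,0.24,0.005],
    [-0.0001,-0.0002,0.001,0.3,0.005],
    [-0.0001,-0.0002,0.001,0.36,0.005],
    [-0.0001,-0.0002,0.001,0.36,0.005],
  ],
)

```text
t: 15.37
tool_pos: [0.4792, 0.3694, 0.1369]
eef_rot: [179.7, -0.3, 60.2]
ft_force: [-0.7, -1.3, 4.5]
grip_width: 0.0142
```

```bash
python3 r.py
```

```text
F [-1.6  -1.02  4.75] P [ 0.4792  0.3694  0.1369 -0.2863  0.4535  0.1141] [179.69  -0.28  60.26] 15.4667
```

Torque is 0.114 N·m, so the thread is turning, with about 5–6 N of push. Continuing in smaller steps.

>>> drive_tool(
  steps=[
    [-0.0001,-0.0002,0.0011,0.05,0.005],
    [-0.0001,-0.0002,0.0011,0.1,0.005],
    [-0.0001,-0.0002,0.0011,0.15,0.005],
    [-0.0001,-0.0002,0.0011,0.2,0.005],
    [-0.0001,-0.0002,0.0011,0.2,0.005],
  ],
)

```text
t: 15.93
tool_pos: [0.4791, 0.3695, 0.1369]
eef_rot: [179.7, -0.3, 48.7]
ft_force: [-1.9, -0.8, 5.2]
grip_width: 0.014
```

```bash
python3 r.py
```

```text
F [-1.91 -1.06  5.52] P [ 0.4791  0.3695  0.1368 -0.3083  0.3886  0.0673] [179.73  -0.34  48.82] 16.0333
```

>>> drive_tool(
  steps=[
    [-0.0001,-0.0002,0.0011,0.05,0.005],
    [-0.0001,-0.0002,0.0011,0.1,0.005],
    [-0.0001,-0.0002,0.0011,0.1,0.005],
  ],
)

```text
t: 16.33
tool_pos: [0.479, 0.3695, 0.1368]
eef_rot: [179.7, -0.4, 43.0]
ft_force: [-1.5, -1.8, 5.9]
grip_width: 0.0139
```

```bash
python3 r.py
```

```text
F [-1.08 -1.32  5.67] P [ 0.479   0.3695  0.1368 -0.3378  0.3925  0.0677] [179.75  -0.37  43.1 ] 16.4333
```

>>> drive_tool(
  steps=[
    [-0.0001,-0.0001,0.0011,0.04,0.005],
    [-0.0001,-0.0001,0.0011,0.08,0.005],
    [-0.0001,-0.0001,0.0011,0.08,0.005],
  ],
)

```text
t: 16.73
tool_pos: [0.479, 0.3695, 0.1368]
eef_rot: [179.8, -0.4, 38.5]
ft_force: [-1.6, -1.5, 5.3]
grip_width: 0.0143
```

```bash
python3 r.py
```

```text
F [-1.75 -1.52  5.25] P [ 0.479   0.3695  0.1368 -0.3457  0.4303  0.0854] [179.76  -0.39  38.54] 16.8333
```

>>> drive_tool(
  steps=[
    [-0.0001,-0.0001,0.0011,0.04,0.005],
    [-0.0001,-0.0001,0.0011,0.08,0.005],
    [-0.0001,-0.0001,0.0011,0.08,0.005],
  ],
)

```text
t: 17.13
tool_pos: [0.479, 0.3696, 0.1368]
eef_rot: [179.8, -0.4, 33.9]
ft_force: [-1.6, -1.0, 5.6]
grip_width: 0.0142
```

```bash
python3 r.py
```

```text
F [-1.63 -0.98  5.63] P [ 0.479   0.3696  0.1368 -0.3412  0.4077  0.2555] [179.77  -0.41  34.01] 17.2333
```

Torque jumped to 0.26 N·m, so this looks like the stop. One more small nudge to confirm.

>>> drive_tool(
  steps=[
    [-0.0001,-0.0001,0.0011,0.03,0.005],
    [-0.0001,-0.0001,0.0011,0.05,0.005],
    [-0.0001,-0.0001,0.0011,0.05,0.005],
    [-0.0001,-0.0001,0.0011,0.05,0.005],
  ],
)

```text
t: 17.62
tool_pos: [0.479, 0.3696, 0.1368]
eef_rot: [179.8, -0.4, 31.2]
ft_force: [-2.2, -0.9, 6.1]
grip_width: 0.0139
```

```bash
python3 r.py; python3 -c "
from h import *
c=manip.capture('wrist');save(c,'w10.png')"
```

```text
F [-1.81 -1.53  5.7 ] P [ 0.479   0.3696  0.1368 -0.3821  0.3911  0.3688] [179.76  -0.43  31.22] 17.7167
```

View pics/w10.png

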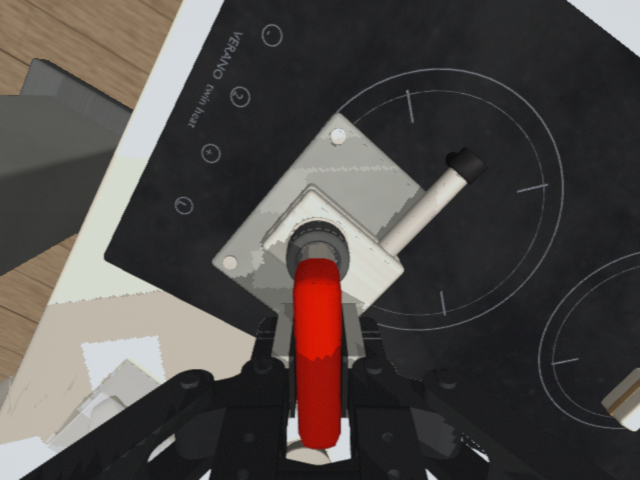

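The further nudge raised torque to 0.37 N·m at steady depth (0.1368), which is the hard stop. I unwind to zero torque, then lift straight out.

>>> drive_tool(
  steps=[
    [0,-0.0001,0.0005,-0.06,0.005],
    [0,-0.0001,0.0003,-0.12,0.005],
    [0,-0.0001,0,-0.17,0.005],
    [0,-0.0001,0,-0.17,0.005],
  ],
)

```text
t: 18.15
tool_pos: [0.479, 0.3696, 0.1372]
eef_rot: [179.7, -0.4, 41.0]
ft_force: [-1.6, -0.9, 2.9]
grip_width: 0.0142
```

```bash
python3 r.py
```

```text
F [-1.24 -0.95  3.53] P [ 0.479   0.3696  0.1371 -0.2452  0.2146  0.016 ] [179.68  -0.37  40.89] 18.25
```

>>> drive_tool(
  steps=[
    [-0.0001,-0.0001,-0.003,0,0.005],
    [-0.0001,-0.0001,-0.008,0,0.005],
    [-0.0001,-0.0001,-0.014,0,0.005],
    [-0.0001,-0.0001,-0.02,0,0.005],
    [-0.0001,-0.0001,-0.03,0,0.005],
    [-0.0001,-0.0001,-0.05,0,0.005],
    [-0.0001,-0.0001,-0.075,0,0.005],
    [-0.0001,-0.0001,-0.085,0,0.005],
    [-0.0001,-0.0001,-0.085,0,0.005],
  ],
)

```text
t: 19.05
tool_pos: [0.4798, 0.3708, 0.2268]
eef_rot: [179.6, -0.8, 40.9]
ft_force: [-0.7, 0.4, -0.8]
grip_width: 0.0143
```

```bash
python3 r.py; python3 - <<'E'
from h import *
s=manip.get_state();c=manip.capture('wrist');save(c,'w11.png')
u,v=318,225;h=40
cv2.imwrite('pics/w11c.png',cv2.resize(c['frame'][160:300,220:420,::-1],(800,560),interpolation=cv2.INTER_CUBIC))
delta([.4284,-.0547,.20],100)
E
```

```text
F [-0.2   0.21 -1.24] P [ 0.479   0.3702  0.2244 -0.0112  0.0294  0.0131] [179.68  -0.41  40.89] 19.15
pose [0.4773 0.3691 0.2202] [179.71  -0.2   40.89] delta [-0.3145  0.2882  0.0205] turn -1.0316 j6 -8.1 t 19.25
```

View pics/w11c.png

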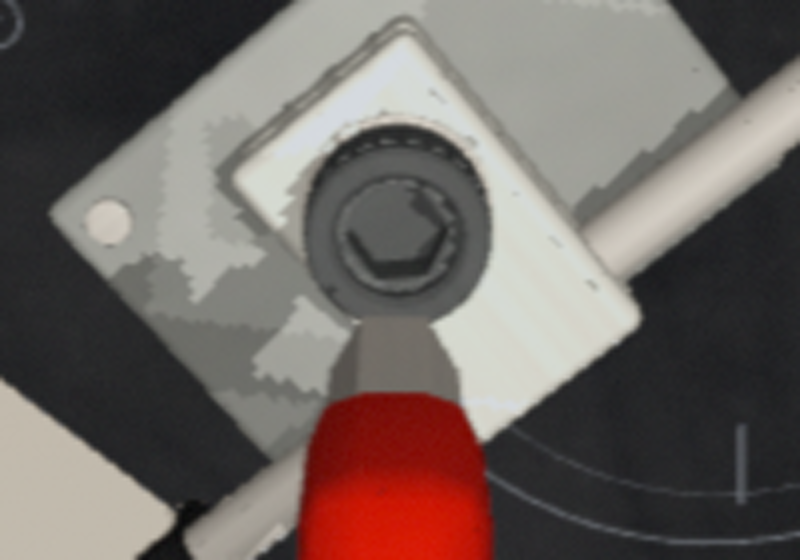

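The hex now shows turned about 53° from before (0.93 rad), which fits a stop at 1.2. Returning to the stand at the original yaw.

>>> drive_tool(
  steps=[
    [-0.015,0.013,0,-0.06,0.005],
    [-0.04,0.037,0,-0.18,0.005],
    [-0.067,0.062,0,-0.3,0.005],
    [-0.094,0.086,0,-0.42,0.005],
    [-0.121,0.111,0,-0.54,0.005],
    [-0.148,0.136,0,-0.66,0.005],
    [-0.175,0.16,0,-0.78,0.005],
    [-0.202,0.185,0,-0.9,0.005],
    [-0.23,0.21,0,-1.02,0.005],
    [-0.26,0.238,0,-1.14,0.005],
    [-0.29,0.266,0,-1.26,0.005],
    [-0.3145,0.2882,0,-1.38,0.005],
  ],
)

```text
t: 20.25
tool_pos: [0.4295, -0.0376, 0.2188]
eef_rot: [179.8, 0.1, 115.4]
ft_force: [0.5, 0.3, -0.7]
grip_width: 0.0139
```

>>> drive_tool(
  steps=[
    [0,0,0,-0.06,0.005],
    [0,0,0,-0.11,0.005],
    [0,0,0,-0.14,0.005],
    [0,0,0,-0.14,0.005],
  ],
)

```text
t: 20.58
tool_pos: [0.4285, -0.0379, 0.217]
eef_rot: [180.0, 0.0, 123.4]
ft_force: [-0.6, 0.5, -1.6]
grip_width: 0.0142
```

```bash
python3 r.py; python3 - <<'E'
from h import *
s=manip.get_state();c=manip.capture('wrist');wcam(c,s);save(c,'w12.png')
d=delta([.4284,-.0547,.15],129)
print(proj(c,np.array([.4284,-.0547,.05])))
u,v=np.round(proj(c,np.array([.4284,-.0547,.05]))).astype(int);h=40
cv2.imwrite('pics/w12c.png',cv2.resize(c['frame'][v-h:v+h,u-h:u+h,::-1],(600,600),interpolation=cv2.INTER_CUBIC));print(u,v)
E
```

```text
F [-0.26  0.04 -1.15] P [ 0.4287 -0.0377  0.2173  0.0255 -0.0223  0.0091] [1.7994e+02 7.0000e-02 1.2337e+02] 20.6833
pose [ 0.4292 -0.0374  0.2181] [1.7991e+02 1.1000e-01 1.2341e+02] delta [-0.0139 -0.0103  0.0681] turn -0.0976 j6 -135.5 t 20.7833
[300.06465768 199.02386656]
300 199
```

View pics/w12c.png

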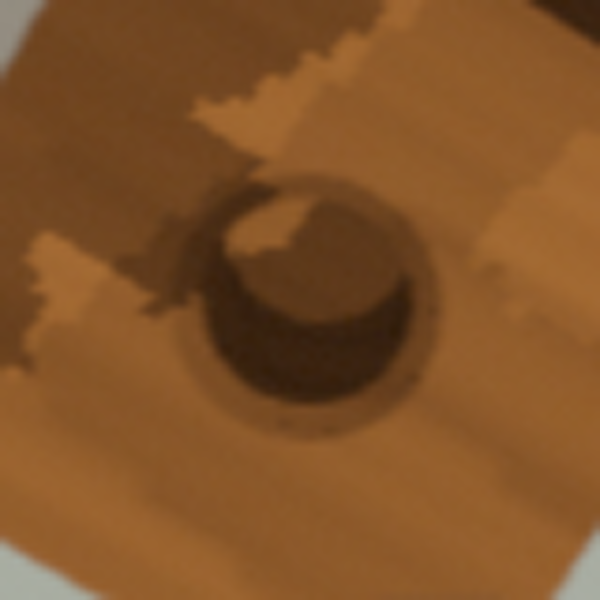

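The hole shows within 1 px of prediction. Moving over it, with the tip about 18 mm above the stand.

>>> drive_tool(
  steps=[
    [-0.007,-0.005,0.02,-0.05,0.005],
    [-0.0139,-0.0103,0.04,-0.0976,0.005],
    [-0.0139,-0.0103,0.0681,-0.0976,0.005],
    [-0.0139,-0.0103,0.0681,-0.0976,0.005],
    [-0.0139,-0.0103,0.0681,-0.0976,0.005],
    [-0.0139,-0.0103,0.0681,-0.0976,0.005],
  ],
)

```text
t: 21.28
tool_pos: [0.429, -0.0546, 0.1512]
eef_rot: [179.9, 0.2, 129.0]
ft_force: [0.3, -0.6, -0.6]
grip_width: 0.0146
```

```bash
python3 r.py; python3 - <<'E'
from h import *
d=delta([.4284,-.0547,.125],129)
E
```

```text
F [ 0.19 -0.14 -1.36] P [ 0.4294 -0.0547  0.1517 -0.0028 -0.019  -0.0131] [179.8    0.27 129.02] 21.3833
pose [ 0.4296 -0.0548  0.1521] [179.8    0.28 129.02] delta [ 0.001  -0.001   0.0271] turn 0.0003 j6 -143.4 t 21.4333
```

>>> drive_tool(
  steps=[
    [0.0005,-0.0006,0.007,0,0.005],
    [0.0007,-0.0007,0.014,0,0.005],
    [0.0007,-0.0007,0.021,0,0.005],
    [0.0007,-0.0007,0.027,0,0.005],
    [0.0007,-0.0007,0.027,0,0.005],
  ],
)

```text
t: 21.85
tool_pos: [0.4274, -0.0544, 0.1229]
eef_rot: [179.9, 0.1, 129.0]
ft_force: [-1.1, 0.2, -1.8]
grip_width: 0.0142
```

```bash
python3 r.py; python3 - <<'E'
from h import *
d=delta([.4284,-.0547,.0945],129)
E
```

```text
F [-0.16  0.1  -1.79] P [ 0.4279 -0.0545  0.1236  0.0115  0.035  -0.0097] [179.85   0.21 129.02] 21.95
pose [ 0.4287 -0.0547  0.1249] [179.81   0.25 129.02] delta [ 0.0003 -0.0004  0.0304] turn 0.0003 j6 -143.4 t 22.0
```

The tip is inside the hole, 7 mm below the top, without force. Down to near the bottom.

>>> drive_tool(
  steps=[
    [0,0,0.007,0,0.005],
    [0,0,0.014,0,0.005],
    [0,0,0.02,0,0.005],
    [0,0,0.026,0,0.005],
    [0,0,0.03,0,0.005],
    [0,0,0.03,0,0.005],
  ],
)

```text
t: 22.5
tool_pos: [0.428, -0.0545, 0.0933]
eef_rot: [179.9, 0.1, 129.0]
ft_force: [-0.2, -0.7, -1.3]
grip_width: 0.0141
```

```bash
python3 r.py
```

```text
F [ 0.07 -0.1  -1.46] P [ 0.4284 -0.0546  0.094   0.02    0.0062 -0.0102] [179.84   0.23 129.02] 22.6
```

>>> drive_tool(
  steps=[
    [0,0,0.001,0,0.005],
    [0,0,0.0025,0,0.005],
    [0,0,0.0025,0,0.005],
  ],
)

```text
t: 22.9
tool_pos: [0.4291, -0.0548, 0.0924]
eef_rot: [179.8, 0.3, 129.0]
ft_force: [0.0, -0.4, -2.2]
grip_width: 0.0139
```

```bash
python3 r.py
```

```text
F [ 0.18 -0.39 -1.72] P [ 0.4291 -0.0548  0.0925  0.0196 -0.007  -0.006 ] [179.8    0.27 129.02] 23.0
```

>>> drive_tool(
  steps=[
    [0,0,0.001,0,0.005],
    [0,0,0.0015,0,0.005],
    [0,0,0.0015,0,0.005],
  ],
)

```text
t: 23.3
tool_pos: [0.4297, -0.0549, 0.0922]
eef_rot: [179.8, 0.3, 129.0]
ft_force: [-2.3, 0.1, 4.4]
grip_width: 0.0141
```

```bash
python3 r.py
```

```text
F [-1.93  0.13  4.58] P [ 0.4297 -0.0549  0.0922  0.1461  0.5049 -0.0275] [179.77   0.31 129.02] 23.4
```

The key is on the floor at 0.0922, the same height as at the grasp. I open the fingers, then rise.

>>> drive_tool(
  steps=[
    [0,-0.0006,0,0,0.03],
    [0,-0.0006,0,0,0.05],
    [0,-0.0006,0,0,0.07],
    [0,-0.0006,0,0,0.0854],
    [0,-0.0006,0,0,0.0854],
    [0,-0.0006,0,0,0.0854],
    [0,-0.0006,0,0,0.0854],
    [0,-0.0006,0,0,0.0854],
  ],
)

```text
t: 24.12
tool_pos: [0.4292, -0.0553, 0.0922]
eef_rot: [179.8, 0.3, 129.0]
ft_force: [-0.1, -0.8, -0.4]
grip_width: 0.0854
```

>>> drive_tool(
  steps=[
    [0,0,-0.02,0,0.0854],
    [0,0,-0.045,0,0.0854],
    [0,0,-0.08,0,0.0854],
    [0,0,-0.11,0,0.0854],
    [0,0,-0.14,0,0.0854],
    [0,0,-0.14,0,0.0854],
    [0,0,-0.14,0,0.0854],
  ],
)

```text
t: 24.7
tool_pos: [0.4295, -0.0554, 0.2346]
eef_rot: [179.6, 0.5, 129.0]
ft_force: [-0.7, -0.3, 0.5]
grip_width: 0.0855
```

```bash
python3 - <<'E'
from h import *
s=manip.get_state();c=manip.capture('wrist');wcam(c,s);save(c,'w13.png')
cs=manip.capture('scene');cd=manip.capture('side');save(cs,'s13.png')
print(s['tool_pos'],s['ft_force'],s['t'])
a=cv2.resize(cs['frame'][240:310,375:445,::-1],(400,400),interpolation=cv2.INTER_CUBIC);b=cv2.resize(cd['frame'][187:257,360:430,::-1],(400,400),interpolation=cv2.INTER_CUBIC)
cv2.imwrite('pics/c13.png',np.hstack([a,b]))
a=cs['frame'].astype(int);o=cv2.imread('pics/scene0.png')[:,:,::-1].astype(int)
g=cs['frame'].astype(int);m=(g[...,0]>120)&(g[...,1]<60)&(g[...,2]<60);k=np.zeros_like(m);k[250:300,385:440]=m[250:300,385:440];us=np.c_[np.nonzero(k)[::-1]].mean(0)
g=cd['frame'].astype(int);m=(g[...,0]>120)&(g[...,1]<60)&(g[...,2]<60);k=np.zeros_like(m);k[190:225,375:420]=m[190:225,375:420];ud=np.c_[np.nonzero(k)[::-1]].mean(0)
print(us,ud,tri([(cs,us),(cd,ud)])[0])
E
```

```text
[ 0.42948858 -0.05537694  0.2346351 ] [-0.74149626 -0.27771234  0.50372664] 24.7
[413.09917355 263.3553719 ] [397.02439024 205.32926829] [ 0.42976088 -0.05549176  0.11597477]
```

View pics/c13.png

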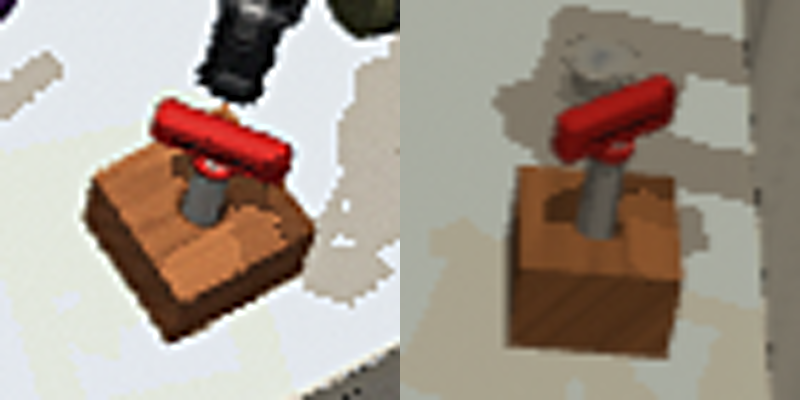

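View pics/w13.png

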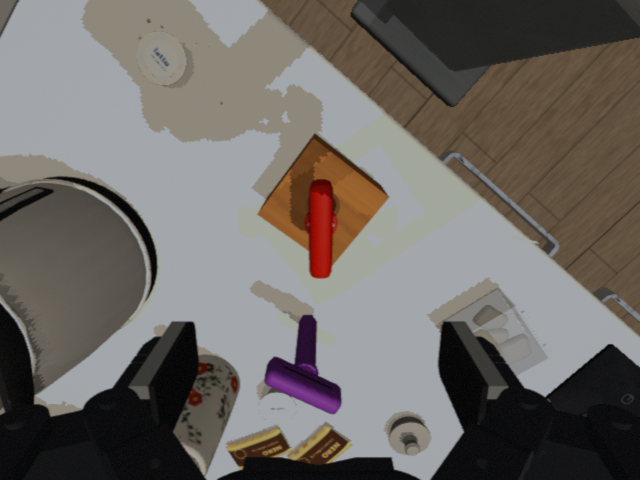

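View pics/s13.png

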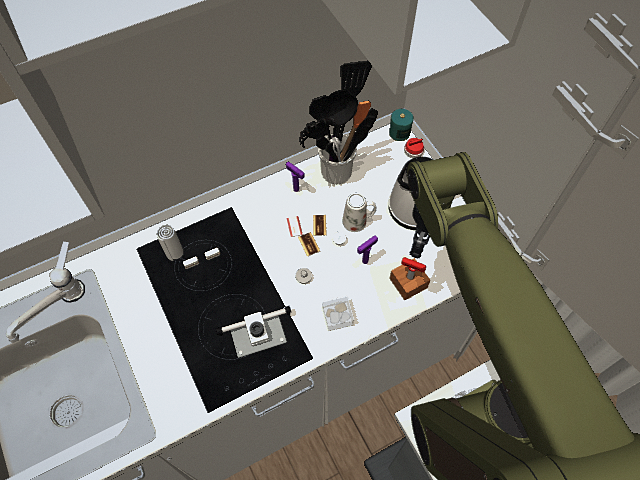

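The key stands in its stand as at the start: handle at (413,263) in the scene picture and z=0.116 both times. The box, plug and pots are where they were. Handing in.

```bash
python3 -c "
from rig import manip
print(manip.hand_in()); print(manip.get_state()['t'])"
```

```text
the job is handed in; nothing more can be done
None
the job is handed in; nothing more can be done
```

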